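# Shut and lock the pump's battery compartment with a screwdriver

### The job

The pump lies on its face with its battery compartment open. Push the sliding cover fully shut, then lock it with the screwdriver from the stand: seat the blade in the slotted screw, press it in, turn it clockwise to its stop while keeping it pressed, and let it spring back up. Put the screwdriver back upright in its stand, and leave the other things on the table where they are.

Things in the scene. Friction and masses are not known exactly. Their poses are not given: they have to be found in the camera images.
- pump: White plastic pump lying on its face, 125 mm (x) by 220 mm (y), top 45 mm over the table, fixed. Origin: centre of its underside; y along its length. The lock screw sits in a grey raised boss (90 x 50 mm, top at z = 53 mm) at x = 0, y = -80 mm. Two rails (outer faces at x = +-53.5 mm, tops at z = 56.5 mm) run along the cover.
- cover (a joint): Sliding battery cover, grey plate 90 x 90 x 5 mm, top at z = 50.5 mm over the table: m by which it is open. 0 = shut (against the end stop, toward the boss), at most 0.05; it opens along the pump's +y and shuts along -y. Rubs with about 2.5 N and stays where it is left; once locked it can be pulled open by at most about 10 mm.
- rib (a point): Middle of the +y face of the raised rib across the cover: push it along the pump's -y. The rib is 56 mm long (pump's x), 9 mm thick (y), and stands from the cover's top (z = 50.5 mm over the table) to 63.5 mm; this point is at 57 mm. Moves with the cover; axes as the pump's.
- slot (a point): Centre of the top of the steel lock screw's slotted head (26 mm in diameter, in a 28 mm bore; 51 mm over the table when up). The slot crosses the whole head and is 4.6 mm wide, 6 mm deep; chamfers 2 mm deep widen its mouth to 9 mm. This frame turns with the screw: y lies along the slot, z up.
- lock_turn (a joint): Turn of the lock screw, rad, clockwise from above: 0 = unlocked (slot along the pump's y), 1.2 = locked, hard stop. A bayonet stop blocks it beyond about 0.25 unless the screw is pressed in 4 mm or more; past about 0.95 it can spring up and is then locked. Turning takes about 0.05 N m; the blade has about 0.12 rad of play in the slot each way.
- lock_push (a joint): How far the lock screw is pressed in (down), in m: 0 = up, 0.006 = fully in, hard stop. Spring: about 4 N to start, 8.5 N when fully in.
- driver: Short flat screwdriver upright in its stand. Origin: middle of the blade's tip; z up the handle, x along the blade's width. From the tip up: blade 14 mm wide (x), 3 mm thick (2 mm at the tip), 14 mm long; shank 10 mm in diameter; collar 36 mm in diameter from 45 to 50 mm; black square handle 26 x 26 mm, sides along x and y, from 50 to 112 mm. About 0.12 kg; grip firmly (80 N).
- stand_mouth (a point): Centre of the mouth of the upright through hole (28 mm in diameter) in the top of the grey 70 x 70 x 52 mm stand, fixed to the table; 52 mm over the table. The driver's collar rests on the stand's top, its blade's tip then 7 mm above the table.
- vial_grey: Bystander: grey-capped glass vial, 33 mm in diameter, 56 mm tall. Origin: centre of its underside.
- tape_roll: Bystander: beige roll of tape, 56 mm in diameter, 25 mm tall. Origin: centre of its underside.
- marker: Bystander: white marker with a black cap, 122 x 16 mm, lying. Origin: centre of its underside.
- calculator: Bystander: grey desk calculator, 150 x 108 x 21 mm. Origin: centre of its underside.
- lock_head: The lock screw's slotted steel head, described under slot (its origin lies on the screw's axis, 51 mm below the slot point; its y axis lies along the slot).
There are look-alikes about, which are no part of the job. What is shaped like the part that bears stand_mouth but yellow is not meant.

How it is judged:
By the outcome, as a careful person would: the job done as asked, in the order asked, and still so for the second after the job is handed in, with the robot touching nothing.
It also fails if it takes over 64 s, if anything falls off the work surface, if the arm or the gripper's body presses on something with over 40 N, if the wrist force passes 120 N, or if a joint passes its speed limit or range.

### The arm

A 6-joint arm with a two-finger parallel gripper is mounted at the origin on a cart in front of the work surface, level with it; the furniture and walls round the work are solid. World frame = base frame: x ahead of the robot, y to its left, z up, the work surface at z = 0. Lengths are in m, angles in rad, forces in N, time in s.
With the tool pointing down it reaches from about 0.35 to 0.975 m from the base axis. Payload 4.9 kg.
Tool frame: the origin (TCP) lies midway between the tips of the shut fingers; the grasp point (between the pads) lies 19 mm behind it; z points along the fingers, y is the line along which they close (so a half turn about z gives the same grasp; the last joint's range is limited). The gripper opens to 85 mm and grips with 20 to 120 N. Pads are 22 mm wide; open, the fingers measure 114 mm over their backs; the gripper's body (76 mm by 85 mm) begins 54 mm behind the grasp point. The pads swing forward as they close: fully open they stand 13 mm farther back than shut.
Start: joints at [0.993, 0.053, 1.613, -0, 1.476, -0.119], TCP at [0.277, 0.56, 0.231] pointing down, gripper open.
Joint ranges: [-3.01, 3.01], [-1.01, 2.22], [0.06, 2.58], [-1.02, 4.17], [0.09, 2.62], [-3.14, 3.14]. Speed limits (rad/s): [2.57, 2.57, 3.14, 3.14, 3.14, 3.14].

### API

Orientations are given as a unit quaternion [w, x, y, z].
In Python, from plant import * gives the robot as it stands.
- The arm moves only by the tool jog_arm, never from a script. Its argument "targets" is a list of rows, each a list of 3 entries, a list of its own where there are three numbers: the shift along the tool's x, y, z in units of 25 mm (1.0 is 25 mm), then the turn, a rotation vector about the tool's x, y, z in units of 8 degrees (1.0 is 8 degrees), then the opening in per cent of the stroke, from 0 (shut) to 100 (fully open). A call has 1 to 8 rows; each row is the pose to reach, as a shift and turn from the pose commanded when the call began, along the tool's axes at that moment; what a row does not reach only later rows make up. A row lasts 1/8 s, in which the tool goes at most 62.5 mm and 10.7 degrees, less where a joint would pass 70% of its speed; a pose out of reach is approached as far as the arm can. A call with a gripper value outside its range is refused whole. The fingers move at their own pace and stop on an object; the grip force is fixed at half the most. Time passes only in rows, so rows that repeat a pose let the fingers close. It gives the time, the measured TCP pose, the force, the opening and the grip force at its end, in the units of the state.
- state(): the state, without advancing time (a new reading comes with each control period).
- grab_frame(name): name is "scene" or "top"; returns (picture, depth): 384x512x3 uint8, red, green, blue; 384x512 float32, m along the optical axis (not along the pixel's ray), 0 where there is no reading.
- camera_params(name): a dict with "fovy" (degrees; the focal length in pixels is half the picture's height over the tangent of half this angle, whatever the lens; pixels are square), "cx", "cy" (the principal point, pixels), "rvec" (rotation vector, rad) and "tvec" (3), from world to camera coordinates, as OpenCV has them. Camera axes: x right, y down, z forward; pixel columns grow to the right and rows downward; lengths in m; the calibration is good to about 2 mm. A picture is of the moment at which its call begins. camera_params takes no time and is no camera call.
- job_done(): hands the job in; it is judged then, once.
The state is a dict: "time": time; "joint_pos": joint angles; "joint_vel": joint speeds; "joint_efforts": joint torques, N m; "tool_pos": TCP position; "tool_rot": TCP orientation; "contact_force": force on the tool from outside, world axes, zero at the start; "ft_torque": the same for the moment, N m; "gripper_width": opening from 0.0 (shut) to 1.0 (fully open); "grasp_force": force on a finger pad.
Only numpy, scipy, OpenCV 4.12 (cv2) and the standard library are available. Lean on these libraries where they do the work, as an engineer would, in place of code of your own. Each camera call takes 0.05 s, during which the arm holds its last target. There are 200 camera calls.

## Working session

There is one attempt and no reset: what is moved stays moved. The work goes in short steps, Python scripts to look and compute and a tool call to move; the robot and the scene stay as the last step left them, time stands still between calls to the robot, and variables do not carry over. Pictures are saved under pics/ and viewed, at most 10 in all, crops included, and the job is handed in when it is done.

Besides the shell and the picture viewer there is one more tool, called after "Emit:" as a command line: name --argument value ..., lists and objects as JSON in quotes. jog_arm: Moves the arm, as the interface text tells. Its arguments: {"type":"object","properties":{"targets":{"type":"array"}},"required":["targets"]}

```bash
mkdir -p pics; ls
cat > h.py <<'E'
from plant import *
import numpy as np, cv2
from scipy.spatial.transform import Rotation as R
def cam(n):
    c=camera_params(n); f=192/np.tan(np.radians(c['fovy'])/2)
    return c,f,R.from_rotvec(np.ravel(c['rvec'])).as_matrix(),np.ravel(c['tvec'])
def cloud(n,d):
    c,f,M,t=cam(n); v,u=np.mgrid[0:384,0:512]
    P=np.stack([(u-c['cx'])/f*d,(v-c['cy'])/f*d,d],-1)
    return (P-t)@M
def px(n,u,v,z):
    c,f,M,t=cam(n); r=M.T@np.array([(u-c['cx'])/f,(v-c['cy'])/f,1]); o=-M.T@t
    return o+r*(z-o[2])/r[2]
E
python3 - <<'E'
from h import *
for n in("top","scene"):
    p,d=grab_frame(n); np.savez(n+'0.npz',p=p,d=d)
    cv2.imwrite(f'pics/{n}0.png',cv2.resize(p[...,::-1],(800,600),interpolation=cv2.INTER_CUBIC))
    print(n,camera_params(n))
print(state())
E
```

```text
pics
top {'fovy': 43.21527392614568, 'cx': 251.8076448849411, 'cy': 188.54127353642832, 'rvec': array([ 2.16107286, -2.13980259,  0.14911022]), 'tvec': array([0.26756042, 0.48523468, 1.49985576])}
scene {'fovy': 45.27188720413082, 'cx': 248.39276435395414, 'cy': 194.96036108489253, 'rvec': array([ 1.02662206, -2.22412006,  1.26420463]), 'tvec': array([0.50519555, 0.16607066, 1.61542425])}
{'time': 0.1, 'joint_pos': array([ 9.92995597e-01,  5.33144276e-02,  1.61414868e+00, -7.98388749e-06,
        1.47601231e+00, -1.19025317e-01]), 'joint_vel': array([-0.0006152 , -0.00121536, -0.00445032,  0.00023866,  0.00347242,
        0.00139074]), 'joint_efforts': array([ 4.57585229e-04, -3.94905889e+01, -3.71362495e+01, -9.94513357e-05,
        3.99443525e-03, -1.19741136e-05]), 'tool_pos': array([0.27648723, 0.5598887 , 0.23017613]), 'tool_rot': array([-3.17659049e-04,  2.27380839e-01,  9.73805457e-01, -8.86176140e-04]), 'contact_force': array([-0.58506041,  0.46465048,  0.50909568]), 'ft_torque': array([-0.04220186,  0.02715569,  0.02027013]), 'grasp_force': 0.0, 'gripper_width': 1.0004851302790285}
```

View pics/top0.png

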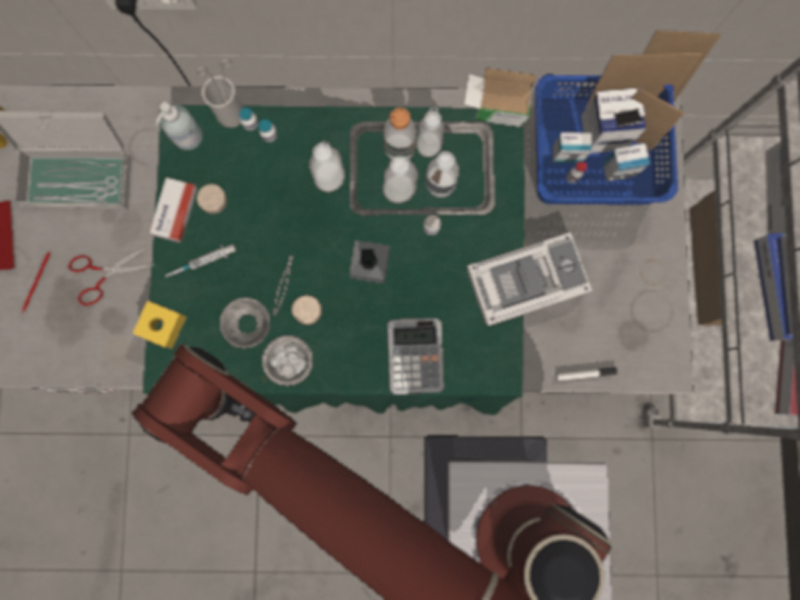

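View pics/scene0.png

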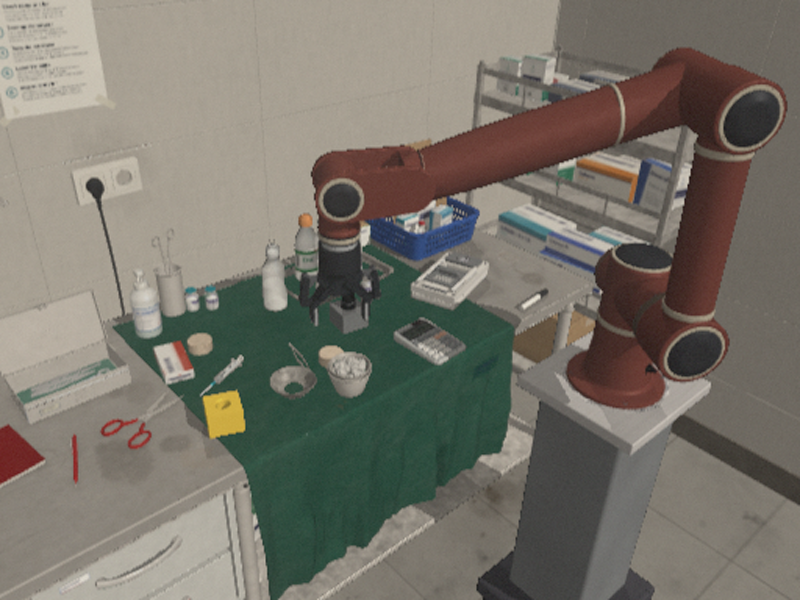

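The top view shows the pump at about (530,277), with the boss and screw at its right end near (570,253). The grey stand with the black driver is at (369,260), and the yellow look-alike is at (158,325). I'll rectify both regions onto known heights.

```bash
cat >> h.py <<'E'
def rect(n,p,x0,y0,w,h,z,s):
    # world-axis orthophoto: image right = -y, up = +x ; s px per m; (x0,y0)=top-left world corner (max x, max y)
    c,f,M,t=cam(n); v,u=np.mgrid[0:int(h*s),0:int(w*s)]
    W=np.stack([x0-v/s,y0-u/s,np.full(v.shape,z)],-1)@M.T+t
    return cv2.remap(p,(W[...,0]/W[...,2]*f+c['cx']).astype('f4'),(W[...,1]/W[...,2]*f+c['cy']).astype('f4'),cv2.INTER_CUBIC)
E
python3 - <<'E'
from h import *
a=np.load('top0.npz');p,d=a['p'],a['d']
C=cloud('top',d)
k=.64
for u,v in((530,277),(570,253),(515,283),(369,260),(355,270),(382,270),(600,215)):
    print((u,v),C[int(v*k),int(u*k)].round(4),px('top',u*k,v*k,.05).round(4))
q=px('top',530*k,277*k,.05); s=px('top',369*k,260*k,.052)
x1,y1=round(q[0]+.13,2),round(q[1]+.14,2); x2,y2=round(s[0]+.065,2),round(s[1]+.065,2); print('corners',x1,y1,x2,y2)
A=rect('top',p,x1,y1,.28,.26,.0505,2000); B=rect('top',p,x2,y2,.13,.13,.052,1800)
I=np.zeros((600,800,3),'u1'); I[:520,:560]=A; I[:234,562:796]=B
B2=rect('top',p,x2,y2,.13,.13,.117,1800); I[240:474,562:796]=B2
cv2.imwrite('pics/r.png',I[...,::-1])
E
```

```text
(530, 277) [ 5.189e-01 -3.000e-04  5.370e-02] [ 0.5187 -0.0016  0.05  ]
(570, 253) [ 0.5708 -0.0798  0.0532] [ 0.5685 -0.0831  0.05  ]
(515, 283) [0.5063 0.0308 0.0513] [0.5062 0.0287 0.05  ]
(369, 260) [0.5381 0.3204 0.1212] [0.5501 0.3223 0.05  ]
(355, 270) [0.5314 0.3507 0.0531] [0.5294 0.3501 0.05  ]
(382, 270) [0.532  0.2974 0.0525] [0.5299 0.2959 0.05  ]
(600, 215) [ 6.622e-01 -1.597e-01  1.000e-04] [ 0.6477 -0.1458  0.05  ]
corners 0.65 0.14 0.61 0.39
```

View pics/r.png

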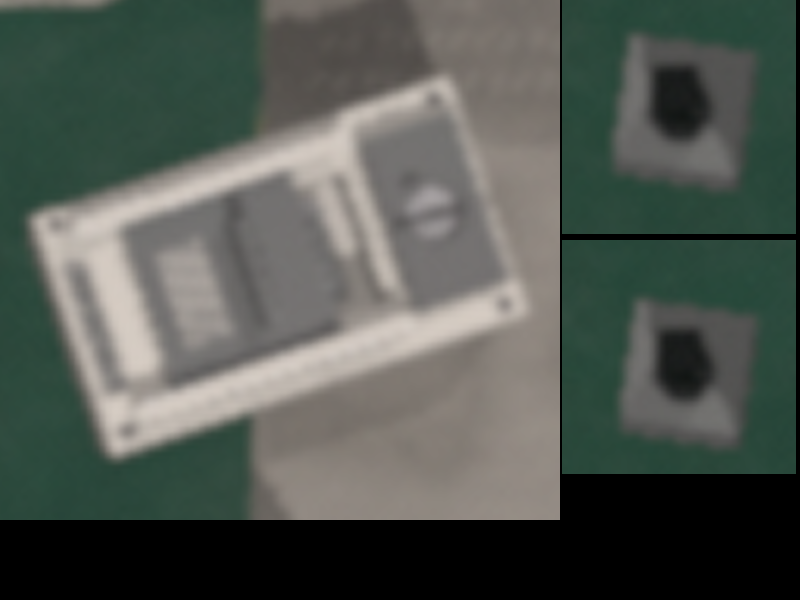

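The rectified view gives the pump corners at (35,215), (445,75), (527,310) and (113,458), and the screw at (430,210). From these the centre is about (0.518, 0.000) with yaw about 0.336, and the predicted screw position agrees. The stand is near (685,110) in the inset. Next I'll use the depth in the pump's own axes for the rib, and fit the driver handle.

Run:
```python
from h import *
D=[];S=[]
for i in range(6): D.append(grab_frame('top')[1])
p,ds=grab_frame('scene')
np.savez('s1.npz',p=p,d=ds)
C=cloud('top',np.median(D,0)).reshape(-1,3)
np.save('C.npy',C)
m=(C[:,2]>.03)&(C[:,2]<.08)&(abs(C[:,0]-.518)<.15)&(abs(C[:,1])<.15)
r=cv2.minAreaRect((C[m][:,:2]*1000).astype('f4')); print('pump rect',r)
yaw=.3364; c=np.array([.5178,0])
def tp(P): 
    q=P[:,:2]-c; return np.c_[q[:,0]*np.cos(yaw)+q[:,1]*np.sin(yaw),-q[:,0]*np.sin(yaw)+q[:,1]*np.cos(yaw)]
q=tp(C[m])*1000; z=C[m][:,2]*1000
print('ext',np.percentile(q,[1,50,99],0).round(1).tolist())
for lo,hi in((-25,-8),(-8,8),(8,25)):
  print(lo,[(y,round(float(np.median(z[k])),1)) for y in range(-108,109,3) if (k:=(q[:,0]>lo)&(q[:,0]<hi)&(abs(q[:,1]-y)<1.7)).any()])
s=(abs(C[:,0]-.538)<.06)&(abs(C[:,1]-.322)<.06)
S=C[s]; top=S[S[:,2]>.108]; st=S[(S[:,2]>.045)&(S[:,2]<.06)]
print('handle',top.mean(0).round(4),np.ptp(top,0).round(4),len(top),cv2.minAreaRect((top[:,:2]*1000).astype('f4')))
print('stand',cv2.minAreaRect((st[:,:2]*1000).astype('f4')),np.median(st[:,2]))
Cs=cloud('scene',ds).reshape(-1,3)
T=Cs[(abs(Cs[:,0]-.54)<.045)&(abs(Cs[:,1]-.32)<.045)&(Cs[:,2]>.04)&(Cs[:,2]<.2)]
for a,b in((.04,.056),(.056,.07),(.07,.09),(.09,.115),(.115,.13)):
    t=T[(T[:,2]>a)&(T[:,2]<b)]
    if len(t): print(a,len(t),t.min(0).round(3),t.max(0).round(3))
```

```text
pump rect ((518.97509765625, -0.286468505859375), (125.12663269042969, 221.78102111816406), 18.79534339904785)
ext [[-60.8, -108.1], [-0.1, 6.4], [62.3, 109.1]]
-25 [(-108, 45.0), (-105, 52.0), (-102, 52.4), (-99, 51.6), (-96, 52.4), (-93, 52.5), (-90, 51.3), (-87, 51.4), (-84, 50.6), (-81, 51.4), (-78, 51.7), (-75, 51.8), (-72, 50.3), (-69, 51.7), (-66, 51.3), (-63, 52.8), (-60, 50.7), (-57, 52.7), (-54, 44.6), (-51, 43.0), (-48, 43.5), (-45, 37.6), (-30, 36.0), (-27, 38.1), (-24, 38.8), (-21, 38.6), (-18, 48.4), (-15, 49.1), (-12, 48.8), (-9, 48.5), (-6, 49.2), (-3, 48.8), (0, 50.2), (3, 50.3), (6, 49.8), (9, 50.2), (12, 60.5), (15, 62.2), (18, 61.9), (21, 51.1), (24, 48.1), (27, 49.1), (30, 48.4), (33, 48.0), (36, 48.8), (39, 50.4), (42, 50.3), (45, 49.0), (48, 49.6), (51, 50.2), (54, 49.4), (57, 48.4), (60, 49.6), (63, 49.8), (66, 48.9), (69, 49.6), (72, 44.5), (75, 44.3), (78, 44.8), (81, 43.7), (84, 44.0), (87, 43.6), (90, 44.1), (93, 45.6), (96, 44.9), (99, 44.1), (102, 45.2), (105, 42.8), (108, 43.0)]
-8 [(-108, 46.2), (-105, 51.0), (-102, 52.1), (-99, 51.8), (-96, 52.0), (-9
[... 1423 characters left out ...]
 50.0), (57, 48.5), (60, 48.8), (63, 48.6), (66, 49.1), (69, 48.8), (72, 44.1), (75, 44.0), (78, 44.1), (81, 43.9), (84, 42.3), (87, 44.7), (90, 43.8), (93, 45.4), (96, 45.4), (99, 45.0), (102, 44.7), (105, 44.2), (108, 41.8)]
handle [0.548  0.3252 0.1172] [0.0248 0.0215 0.011 ] 72 ((548.384521484375, 325.2405700683594), (24.92630386352539, 21.273229598999023), 0.786415159702301)
stand ((551.598388671875, 323.1626281738281), (69.8182144165039, 70.31309509277344), 81.53939056396484) 0.05079707599529091
0.04 130 [0.511 0.286 0.04 ] [0.584 0.361 0.056]
0.056 59 [0.518 0.286 0.056] [0.583 0.361 0.07 ]
0.07 39 [0.53  0.312 0.071] [0.556 0.34  0.09 ]
0.09 18 [0.533 0.314 0.09 ] [0.551 0.339 0.103]
```

The depth matches the given sizes:
- **Pump:** 125 x 222 mm, at (0.5184, 0), yaw 19°.
- **Rib:** y +11..+20 mm, with its top at about 63 mm.
- **Cover:** plate at -19.5..71 mm, so it is open by roughly 25 mm.
- **Stand:** 70 x 70 mm at about (0.551, 0.323).

I'll push the cover first.

```bash
cat >> h.py <<'E'
PC=np.array([.5184,-.0001]); PY=np.radians(19.0)
def pw(x,y): c,s=np.cos(PY),np.sin(PY); return PC+[c*x-s*y,s*x+c*y]
def go(xyz,deg):
    # shift (units) and turn (units) from the measured pose to TCP xyz, tool down, tool x at angle deg
    s=state(); w,x,y,z=s['tool_rot']; M=R.from_quat([x,y,z,w])
    a=np.radians(deg); T=R.from_matrix(np.array([[np.cos(a),np.sin(a),0],[np.sin(a),-np.cos(a),0],[0,0,-1]]))
    sh=M.inv().apply(np.array(xyz)-s['tool_pos'])/.025; ro=np.degrees((M.inv()*T).as_rotvec())/8
    print('t',round(s['time'],2),'pos',s['tool_pos'].round(4),'F',s['contact_force'].round(1),'w',round(s['gripper_width'],3),'shift',sh.round(2),'turn',ro.round(2))
E
python3 - <<'E'
from h import *
go([*pw(0,39),.13],109); go([*pw(0,39),.056],109); go([*pw(0,-10),.056],109)
E
```

```text
t 0.45 pos [0.2767 0.5603 0.2312] F [-0.4  0.8 -0.2] w 1.002 shift [1090.   1081.73    3.91] turn [-0.    0.    5.59]
t 0.45 pos [0.2767 0.5603 0.2312] F [-0.4  0.8 -0.2] w 1.002 shift [1090.   1081.73    6.87] turn [-0.    0.    5.59]
t 0.45 pos [0.2767 0.5603 0.2312] F [-0.4  0.8 -0.2] w 1.002 shift [-302.85 -297.24    7.05] turn [-0.    0.    5.59]
```

```bash
sed -i 's/return PC+\[c\*x-s\*y,s\*x+c\*y\]/return PC+np.array([c*x-s*y,s*x+c*y])*.001/' h.py
python3 - <<'E'
from h import *
go([*pw(0,39),.13],109); go([*pw(0,39),.056],109)
E
```

```text
t 0.45 pos [0.2767 0.5603 0.2312] F [-0.4  0.8 -0.2] w 1.002 shift [-17.49 -14.72   4.05] turn [-0.    0.    5.59]
t 0.45 pos [0.2767 0.5603 0.2312] F [-0.4  0.8 -0.2] w 1.002 shift [-17.49 -14.72   7.01] turn [-0.    0.    5.59]
```

Emit:
jog_arm --targets '[[[-2.2,-1.8,0],[0,0,0.7],0],[[-4.4,-3.7,0],[0,0,1.4],0],[[-6.6,-5.5,0],[0,0,2.1],0],[[-8.7,-7.4,0],[0,0,2.8],0],[[-10.9,-9.2,0],[0,0,3.5],0],[[-13.1,-11,1],[0,0,4.2],0],[[-15.3,-12.9,2],[0,0,4.9],0],[[-17.5,-14.7,3],[0,0,5.6],0]]'

```text
time: 1.45
tool_pos: [0.4753, 0.1068, 0.1818]
tool_rot: [0.001, 0.583, 0.813, 0.001]
contact_force: [-0.3, 0.4, 0.3]
gripper_width: 0.002
grasp_force: 0.0
```

Run:
```python
from h import *
go([*pw(0,39),.056],109)
p,d=grab_frame('scene'); np.savez('s2.npz',p=p,d=d)
p,d=grab_frame('top'); np.savez('t2.npz',p=p,d=d)
```

```text
t 1.45 pos [0.4753 0.1068 0.1818] F [-0.3  0.4  0.3] w 0.002 shift [-3.04  0.24  5.03] turn [ 0.02  0.   -0.03]
```

Run:
```python
from h import *
go([*pw(0,39),.056],109)
p=np.load('s2.npz')['p']; q=np.load('t2.npz')['p']
# crop around the stand in the scene view (stand at 800-scale (348,310))
c,f,M,t=cam('scene'); w=M@np.array([.55,.323,.08])+t; u,v=w[0]/w[2]*f+c['cx'],w[1]/w[2]*f+c['cy']; print(u,v)
u,v=int(u),int(v); A=cv2.resize(p[v-40:v+40,u-40:u+40],(600,600),interpolation=cv2.INTER_CUBIC)
cv2.imwrite('pics/s2.png',A[...,::-1])
```

```text
t 1.55 pos [0.4747 0.104  0.1793] F [-1.   0.5  0.2] w 0.001 shift [-2.94  0.34  4.93] turn [-0.03  0.01 -0.07]
222.37422861527554 189.6356767635873
```

View pics/s2.png

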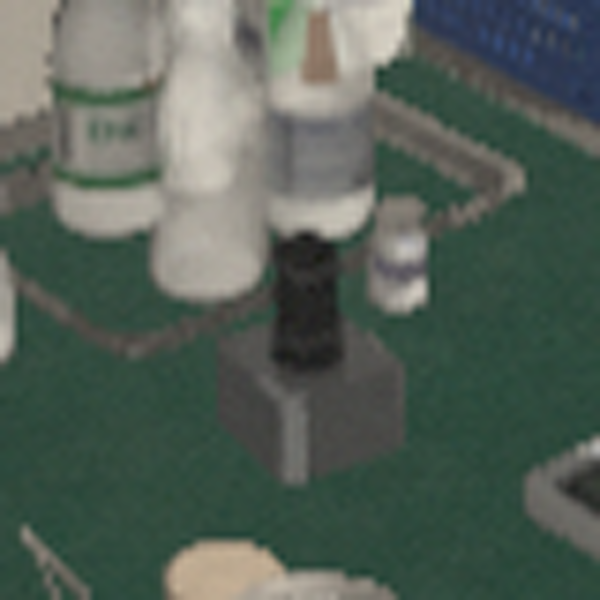

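The scene crop shows the driver handle upright in the middle of the grey stand, from (305,245) to (307,365). Nothing is close enough to obstruct the fingers. Now I'll push the cover.

Emit:
jog_arm --targets '[[[-1.5,0.2,1],[0,0,0],0],[[-2.9,0.3,2],[0,0,0],0],[[-2.9,0.3,3.5],[0,0,0],0],[[-2.9,0.3,4.9],[0,0,0],0],[[-2.9,0.3,4.9],[0,0,0],0]]'

```text
time: 2.17
tool_pos: [0.5024, 0.0431, 0.0562]
tool_rot: [-0.003, 0.581, 0.814, -0.002]
contact_force: [0.5, 0.4, -0.6]
gripper_width: 0.0
grasp_force: 0.0
```

Run:
```python
from h import *
go([*pw(0,31),.056],109);go([*pw(0,5),.056],109)
```

```text
t 2.17 pos [0.5024 0.0431 0.0562] F [ 0.5  0.4 -0.6] w 0.0 shift [-0.6   0.04  0.  ] turn [-0.04 -0.02 -0.01]
t 2.17 pos [0.5024 0.0431 0.0562] F [ 0.5  0.4 -0.6] w 0.0 shift [-1.64  0.04  0.  ] turn [-0.04 -0.02 -0.01]
```

Emit:
jog_arm --targets '[[[-0.4,0,0],[0,0,0],0],[[-0.7,0,0],[0,0,0],0],[[-0.9,0,0],[0,0,0],0],[[-1.1,0,0],[0,0,0],0],[[-1.3,0,0],[0,0,0],0],[[-1.3,0,0],[0,0,0],0]]'

```text
time: 2.92
tool_pos: [0.5175, 0.0111, 0.061]
tool_rot: [0.002, 0.581, 0.814, 0.001]
contact_force: [-0.5, 1.2, 6.0]
gripper_width: 0.002
grasp_force: 2.3
```

Emit:
jog_arm --targets '[[[-0.1,0,0],[0,0,0],0],[[-0.2,0,0],[0,0,0],0],[[-0.2,0,0],[0,0,0],0]]'

```text
time: 3.3
tool_pos: [0.519, 0.0066, 0.061]
tool_rot: [0.002, 0.581, 0.814, 0.001]
contact_force: [1.8, 2.3, 5.7]
gripper_width: -0.002
grasp_force: 2.7
```

```bash
cat >> h.py <<'E'
def prof():
    C=cloud('top',np.median([grab_frame('top')[1] for _ in range(4)],0)).reshape(-1,3)
    q=C[:,:2]-PC; c,s=np.cos(PY),np.sin(PY); X=(q[:,0]*c+q[:,1]*s)*1e3; Y=(-q[:,0]*s+q[:,1]*c)*1e3; Z=C[:,2]*1e3
    for lo,hi in((-40,-18),(-24,-15),(15,24),(18,40)):
        print(lo,[(y,round(float(np.median(Z[k])))) for y in range(-60,84,3) if (k:=(X>lo)&(X<hi)&(abs(Y-y)<1.8)).any()])
E
python3 - <<'E'
from h import *
go([*pw(0,5),.056],109); prof()
q=state()['tool_pos'][:2]-PC; print('tool in pump',q@[np.cos(PY),np.sin(PY)],q@[-np.sin(PY),np.cos(PY)])
p,d=grab_frame('scene'); 
c,f,M,t=cam('scene'); w=M@np.array([.52,.0,.05])+t; u,v=int(w[0]/w[2]*f+c['cx']),int(w[1]/w[2]*f+c['cy'])
cv2.imwrite('pics/s3.png',cv2.resize(p[v-40:v+40,u-50:u+50],(750,600),interpolation=cv2.INTER_CUBIC)[...,::-1])
E
```

```text
t 3.3 pos [0.519  0.0066 0.061 ] F [1.8 2.3 5.7] w -0.002 shift [-0.04 -0.11  0.2 ] turn [ 0.03  0.01 -0.01]
-40 [(-60, 52), (-57, 51), (-54, 44), (-51, 42), (-48, 46), (-45, 203), (-42, 50), (-39, 52), (-36, 385), (-33, 387), (-30, 388), (-27, 388), (-24, 386), (-21, 378), (-18, 376), (-15, 375), (-12, 373), (-9, 372), (-6, 371), (-3, 370), (0, 367), (3, 362), (6, 361), (9, 360), (12, 322), (15, 300), (18, 300), (21, 349), (24, 324), (27, 301), (30, 300), (33, 324), (36, 323), (39, 343), (42, 342), (45, 51), (48, 49), (51, 46), (54, 44), (57, 43), (60, 46), (63, 44), (66, 45), (69, 47), (72, 404), (75, 406), (78, 405), (81, 369)]
-24 [(-60, 52), (-57, 54), (-54, 44), (-51, 368), (-48, 206), (-45, 210), (-42, 385), (-39, 384), (-36, 385), (-33, 387), (-30, 385), (-27, 379), (-24, 378), (-21, 379), (-18, 378), (-15, 378), (-12, 379), (-9, 376), (-6, 375), (-3, 376), (0, 375), (3, 374), (6, 374), (9, 372), (12, 372), (15, 372), (18, 370), (21, 369), (24, 368), (27, 366), (30, 362), (33, 328), (36, 277), (39, 352), (42, 352), (45, 351), (48, 338), (51, 196), (54, 45), (57, 42), (60, 46)
[... 442 characters left out ...]
, (45, 51), (48, 51), (51, 384), (54, 384), (57, 386), (60, 376), (63, 369), (66, 364), (69, 354), (72, 340), (75, 44), (78, 43), (81, 43)]
18 [(-51, 351), (-48, 344), (-45, 778), (-42, 565), (-39, 357), (-36, 355), (-33, 357), (-30, 362), (-27, 363), (-24, 360), (-21, 362), (-18, 361), (-15, 365), (-12, 368), (-9, 369), (-6, 365), (-3, 370), (0, 370), (3, 369), (6, 371), (9, 372), (12, 372), (15, 373), (18, 371), (21, 370), (24, 370), (27, 371), (30, 374), (33, 375), (36, 376), (39, 372), (42, 378), (45, 379), (48, 378), (51, 380), (54, 370), (57, 369), (60, 364), (63, 358), (66, 345), (69, 337), (72, 46), (75, 44), (78, 43), (81, 44)]
tool in pump 0.002755494710682685 0.0061189009426092416
```

View pics/s3.png

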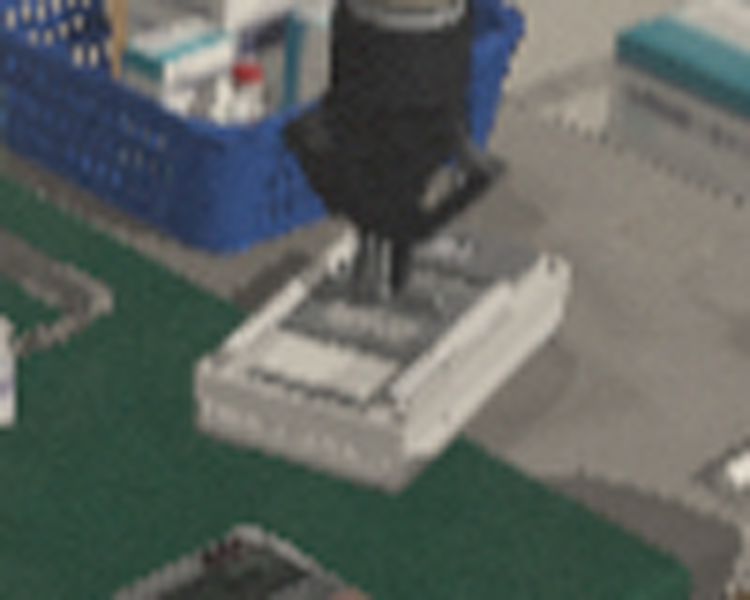

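The fingers are on the rib and the cover's back edge is now near y=49 mm, so it's almost shut. There is no stop force yet, so I'll push on gently.

Emit:
jog_arm --targets '[[[-0.1,0,0],[0,0,0],0],[[-0.2,0,0],[0,0,0],0],[[-0.2,0,0],[0,0,0],0]]'

```text
time: 3.92
tool_pos: [0.5206, 0.0019, 0.061]
tool_rot: [0.002, 0.581, 0.814, 0.001]
contact_force: [0.4, 2.4, 5.1]
gripper_width: 0.004
grasp_force: 2.7
```

Emit:
jog_arm --targets '[[[-0.1,0,0],[0,0,0],0],[[-0.2,0,0],[0,0,0],0],[[-0.2,0,0],[0,0,0],0]]'

```text
time: 4.3
tool_pos: [0.5222, -0.0029, 0.061]
tool_rot: [0.002, 0.581, 0.814, 0.001]
contact_force: [-0.3, 2.0, 5.8]
gripper_width: -0.0
grasp_force: 2.7
```

Emit:
jog_arm --targets '[[[0,0,-1],[0,0,0],0],[[0,0,-3],[0,0,0],0],[[2.4,0,-5],[0,0,0],0],[[4.8,0,-6],[0,0,0],0],[[7,0,-6],[0,0,0],0],[[9,0,-6],[0,0,0],0],[[9,0,-6],[0,0,0],0]]'

```text
time: 5.18
tool_pos: [0.4465, 0.2129, 0.2094]
tool_rot: [0.0, 0.579, 0.815, 0.0]
contact_force: [-0.7, -0.8, -1.0]
gripper_width: -0.0
grasp_force: 0.0
```

Run:
```python
from h import *
go([*pw(0,5),.056],109); prof()
p,d=grab_frame('top'); np.savez('t3.npz',p=p,d=d)
```

```text
t 5.17 pos [0.4465 0.2129 0.2094] F [-0.7 -0.8 -1. ] w -0.0 shift [-8.79 -0.1   6.14] turn [0.01 0.   0.03]
-40 [(-60, 52), (-57, 51), (-54, 47), (-51, 49), (-48, 49), (-45, 50), (-42, 51), (-39, 51), (-36, 51), (-33, 49), (-30, 50), (-27, 49), (-24, 49), (-21, 52), (-18, 51), (-15, 53), (-12, 50), (-9, 49), (-6, 51), (-3, 49), (0, 50), (3, 50), (6, 50), (9, 49), (12, 50), (15, 49), (18, 49), (21, 50), (24, 51), (27, 50), (30, 51), (33, 50), (36, 48), (39, 45), (42, 44), (45, 45), (48, 44), (51, 43), (54, 43), (57, 45), (60, 45), (63, 44), (66, 44), (69, 46), (72, 43), (75, 44), (78, 44), (81, 44)]
-24 [(-60, 51), (-57, 51), (-54, 47), (-51, 49), (-48, 49), (-45, 48), (-42, 52), (-39, 51), (-36, 51), (-33, 50), (-30, 50), (-27, 48), (-24, 58), (-21, 61), (-18, 62), (-15, 59), (-12, 49), (-9, 48), (-6, 51), (-3, 49), (0, 50), (3, 52), (6, 50), (9, 50), (12, 51), (15, 50), (18, 49), (21, 50), (24, 51), (27, 51), (30, 51), (33, 53), (36, 46), (39, 45), (42, 43), (45, 44), (48, 43), (51, 44), (54, 44), (57, 42), (60, 43), (63, 44), (66, 45), (69, 46), (72, 43), (75, 42), (78, 44), (81, 4
[... 286 characters left out ...]
9), (24, 49), (27, 50), (30, 49), (33, 51), (36, 50), (39, 44), (42, 44), (45, 44), (48, 43), (51, 45), (54, 45), (57, 45), (60, 46), (63, 44), (66, 44), (69, 44), (72, 44), (75, 44), (78, 46), (81, 45)]
18 [(-60, 50), (-57, 51), (-54, 50), (-51, 49), (-48, 51), (-45, 50), (-42, 49), (-39, 48), (-36, 49), (-33, 49), (-30, 49), (-27, 50), (-24, 48), (-21, 54), (-18, 51), (-15, 54), (-12, 51), (-9, 50), (-6, 50), (-3, 49), (0, 50), (3, 49), (6, 50), (9, 49), (12, 50), (15, 49), (18, 49), (21, 49), (24, 50), (27, 49), (30, 49), (33, 50), (36, 49), (39, 44), (42, 43), (45, 45), (48, 44), (51, 45), (54, 44), (57, 44), (60, 45), (63, 44), (66, 43), (69, 44), (72, 44), (75, 44), (78, 46), (81, 44)]
```

The cover is now 90 mm long from -52.5 to 37.5, so it has moved about 33 mm. Nearly 2.5 mm is left before the boss edge at -55. I'll return and push to the stop.

Run:
```python
from h import *
go([*pw(0,2),.09],109);go([*pw(0,2),.059],109)
```

```text
t 5.42 pos [0.4481 0.2091 0.2088] F [ 0.1 -0.1 -0.1] w 0.003 shift [-8.75 -0.03  4.76] turn [-0.    0.   -0.03]
t 5.42 pos [0.4481 0.2091 0.2088] F [ 0.1 -0.1 -0.1] w 0.003 shift [-8.75 -0.03  6.  ] turn [-0.    0.   -0.03]
```

Emit:
jog_arm --targets '[[[-2.3,0,0.5],[0,0,0],0],[[-4.6,0,1.5],[0,0,0],0],[[-6.8,0,2.5],[0,0,0],0],[[-8.7,0,3.7],[0,0,0],0],[[-8.7,0,5.0],[0,0,0],0],[[-8.7,0,6.0],[0,0,0],0],[[-8.7,0,6.0],[0,0,0],0],[[-8.8,0,6.0],[0,0,0],0]]'

```text
time: 6.42
tool_pos: [0.5196, 0.0015, 0.06]
tool_rot: [0.001, 0.582, 0.813, 0.0]
contact_force: [0.8, 0.3, 0.0]
gripper_width: 0.003
grasp_force: 0.0
```

Emit:
jog_arm --targets '[[[-0.1,0,0],[0,0,0],0],[[-0.2,0,0],[0,0,0],0],[[-0.3,0,0],[0,0,0],0],[[-0.3,0,0],[0,0,0],0]]'

```text
time: 6.92
tool_pos: [0.5217, -0.0035, 0.06]
tool_rot: [-0.001, 0.581, 0.814, 0.001]
contact_force: [-1.7, 4.4, 4.8]
gripper_width: 0.004
grasp_force: 3.0
```

Emit:
jog_arm --targets '[[[-0.1,0,0],[0,0,0],0],[[-0.1,0,0],[0,0,0],0]]'

```text
time: 7.18
tool_pos: [0.5218, -0.0039, 0.0599]
tool_rot: [-0.003, 0.581, 0.814, 0.003]
contact_force: [-3.9, 12.4, 6.4]
gripper_width: 0.0
grasp_force: 6.7
```

Emit:
jog_arm --targets '[[[-0.1,0,0],[0,0,0],0],[[-0.1,0,0],[0,0,0],0]]'

```text
time: 7.42
tool_pos: [0.5219, -0.0042, 0.0599]
tool_rot: [-0.005, 0.582, 0.813, 0.004]
contact_force: [-5.5, 18.6, 9.4]
gripper_width: -0.004
grasp_force: 10.4
```

The stop force has built up to 19 N without motion, so the cover is shut. I'll back off, lift, and fit the driver handle.

Emit:
jog_arm --targets '[[[0.2,0,0],[0,0,0],0],[[0.6,0,-0.5],[0,0,0],30],[[0.6,0,-2.5],[0,0,0],60],[[2,0,-4.5],[0,0,0],100],[[4,0,-6],[0,0,0],100],[[4,0,-6],[0,0,0],100]]'

```text
time: 8.18
tool_pos: [0.4921, 0.0872, 0.2145]
tool_rot: [0.004, 0.58, 0.815, 0.003]
contact_force: [1.7, -0.8, 0.1]
gripper_width: 0.998
grasp_force: 0.0
```

Run:
```python
from h import *
from scipy.optimize import least_squares
prof()
C=np.load('C.npy'); S=np.load('s2.npz'); Cs=cloud('scene',np.median([S['d']]+[grab_frame('scene')[1] for _ in range(5)],0)).reshape(-1,3)
sel=lambda P,a,b:P[(abs(P[:,0]-.548)<.03)&(abs(P[:,1]-.324)<.03)&(P[:,2]>a)&(P[:,2]<b)]
t=sel(C,.114,.13); s=sel(Cs,.068,.112); st=sel(Cs,.113,.13)
print(len(t),t.mean(0).round(4),len(s),s.mean(0).round(4),len(st),st.mean(0).round(4) if len(st) else 0)
# square-footprint fit: side points on outline, top points inside
def res(v):
    out=[]
    for P,side in((s,1),(t,0)):
        q=P[:,:2]-v[:2]; c,k=np.cos(v[2]),np.sin(v[2]); a=np.maximum(abs(q[:,0]*c+q[:,1]*k),abs(-q[:,0]*k+q[:,1]*c))-.013
        out.append(a if side else np.maximum(a,0))
    return np.r_[out[0],out[1]]*1e3
for y0 in range(-45,45,10):
    r=least_squares(res,[.548,.324,np.radians(y0)],loss='soft_l1',x_scale=[.01,.01,.2]); print(y0,r.x[:2].round(4),np.degrees(r.x[2]).round(1),round(r.cost,2))
```

```text
-40 [(-33, 49), (-30, 51), (-27, 51), (-24, 50), (-21, 53), (-18, 53), (-15, 50), (-12, 49), (-9, 49), (-6, 50), (-3, 49), (0, 49), (3, 49), (6, 49), (9, 49), (12, 49), (15, 48), (18, 49), (21, 50), (24, 50), (27, 49), (33, 516), (36, 512), (39, 532), (42, 533), (45, 534), (48, 533), (51, 533), (54, 533), (57, 531), (60, 523), (63, 523), (66, 521), (69, 521), (72, 520), (75, 520), (78, 516), (81, 518)]
-24 [(-36, 52), (-33, 50), (-30, 51), (-27, 50), (-24, 174), (-21, 59), (-18, 60), (-15, 59), (-12, 49), (-9, 48), (-6, 49), (-3, 50), (0, 49), (3, 51), (6, 49), (9, 49), (12, 49), (15, 48), (18, 49), (21, 51), (24, 49), (27, 53), (30, 515), (33, 515), (36, 529), (39, 531), (42, 533), (45, 532), (48, 532), (51, 533), (54, 530), (57, 529), (60, 527), (63, 527), (66, 527), (69, 526), (72, 526), (75, 525), (78, 526), (81, 524)]
15 [(27, 511), (30, 513), (33, 514), (36, 515), (39, 516), (42, 511), (45, 509), (48, 515), (51, 516), (54, 516), (57, 516), (60, 515), (63, 519), (66, 520), (69, 520), (72, 522), (75, 522), (78, 523), (81, 523)]
18 [(27, 508), (30, 510), (33, 512), (36, 509), (39, 506), (42, 510), (45, 511), (48, 511), (51, 512), (54, 514), (57, 514), (60, 511), (63, 515), (66, 514), (69, 516), (72, 515), (75, 516), (78, 515), (81, 520)]
68 [0.5487 0.3251 0.1175] 85 [0.54   0.3302 0.0906] 39 [0.5448 0.3279 0.1196]
-45 [0.5482 0.3237] -4.6 51.9
-35 [0.5482 0.3237] -4.6 51.9
-25 [0.5482 0.3237] -4.6 51.9
-15 [0.5482 0.3237] -4.6 51.9
-5 [0.5482 0.3237] -4.6 51.9
5 [0.548  0.3233] 2.7 50.4
15 [0.548  0.3233] 2.7 50.4
25 [0.548  0.3233] 2.7 50.4
35 [0.548  0.3233] 2.7 50.4
```

The handle fits at about (0.549, 0.324) with yaw close to 0 (mod 90°). I'll approach with the fingers closing along world x, which leaves room around the stand and vial.

Run:
```python
from h import *
go([.549,.324,.20],87);go([.549,.324,.073],87)
```

```text
t 8.62 pos [0.4902 0.0844 0.2079] F [ 0.1  0.2 -0.4] w 0.997 shift [8.31 5.32 0.31] turn [-0.01 -0.    2.73]
t 8.62 pos [0.4902 0.0844 0.2079] F [ 0.1  0.2 -0.4] w 0.997 shift [8.31 5.33 5.39] turn [-0.01 -0.    2.73]
```

Emit:
jog_arm --targets '[[[2.1,1.3,-0.4],[0,0,0.7],100],[[4.1,2.7,-0.4],[0,0,1.4],100],[[6.2,4,-0.2],[0,0,2.1],100],[[8.3,5.3,0],[0,0,2.7],100],[[8.3,5.3,0.2],[0,0,2.7],100],[[8.3,5.3,0.3],[0,0,2.7],100]]'

```text
time: 9.38
tool_pos: [0.5483, 0.3238, 0.2002]
tool_rot: [-0.0, 0.723, 0.69, -0.001]
contact_force: [-0.1, -0.7, 0.9]
gripper_width: 1.001
grasp_force: 0.0
```

Run:
```python
from h import *
grab_frame('top'); grab_frame('top')
go([.549,.324,.073],87)
C=np.load('C.npy')
S=C[(abs(C[:,0]-.55)<.06)&(abs(C[:,1]-.323)<.06)]; st=S[(S[:,2]>.046)&(S[:,2]<.056)]
print(len(st),cv2.minAreaRect((st[:,:2]*1000).astype('f4')))
```

```text
t 9.47 pos [0.5485 0.323  0.2009] F [ 0.5 -0.1 -0.2] w 1.001 shift [0.05 0.02 5.12] turn [-0.01  0.01  0.03]
383 ((551.4938354492188, 323.38543701171875), (69.68097686767578, 70.25408172607422), 81.15277099609375)
```

Emit:
jog_arm --targets '[[[0,0,1.7],[0,0,0],100],[[0,0,3.4],[0,0,0],100],[[0,0,4.6],[0,0,0],100],[[0,0,5.1],[0,0,0],100],[[0,0,5.1],[0,0,0],60],[[0,0,5.1],[0,0,0],20],[[0,0,5.1],[0,0,0],0],[[0,0,5.1],[0,0,0],0]]'

```text
time: 10.48
tool_pos: [0.5496, 0.3248, 0.0759]
tool_rot: [0.0, 0.723, 0.69, 0.001]
contact_force: [0.0, -0.7, 3.3]
gripper_width: 0.3
grasp_force: 59.0
```

Emit:
jog_arm --targets '[[[0,0,0],[0,0,0],0],[[0,0,0],[0,0,0],0]]'

```text
time: 10.72
tool_pos: [0.5496, 0.3248, 0.0759]
tool_rot: [0.0, 0.723, 0.69, 0.001]
contact_force: [-1.2, 0.4, 6.4]
gripper_width: 0.297
grasp_force: 59.2
```

Run:
```python
from h import *
s=state();print(s['contact_force'],s['ft_torque'],s['grasp_force'],s['gripper_width']);go([.549,.324,.073],87)
```

```text
[-1.22855464  0.44312349  6.38960942] [-0.09159556  0.18217112  0.03926271] 59.167229533195496 0.29679779955640584
t 10.72 pos [0.5496 0.3248 0.0759] F [-1.2  0.4  6.4] w 0.297 shift [-0.03 -0.02  0.11] turn [ 0.02 -0.01  0.04]
```

The opening is 25 mm, so the 26 mm square handle is held flat. I'll lift it straight up and look at the blade.

Emit:
jog_arm --targets '[[[0,0,-1],[0,0,0],0],[[0,0,-2.5],[0,0,0],0],[[0,0,-4],[0,0,0],0],[[0,0,-5],[0,0,0],0],[[0,0,-5],[0,0,0],0]]'

```text
time: 11.35
tool_pos: [0.5497, 0.3249, 0.2014]
tool_rot: [0.001, 0.723, 0.69, 0.002]
contact_force: [-0.2, -0.4, -1.9]
gripper_width: 0.302
grasp_force: 58.6
```

Run:
```python
from h import *
p,d=grab_frame('scene'); s=state(); go([.549,.324,.2],87); print(s['contact_force'],s['gripper_width'],s['ft_torque'])
c,f,M,t=cam('scene'); print('cam at',(-M.T@t).round(3))
x=s['tool_pos']-[0,0,.05]
w=M@x+t; u,v=w[0]/w[2]*f+c['cx'],w[1]/w[2]*f+c['cy']; print(u,v)
w=M@(x-[0,0,.019])+t; print('tip px',w[0]/w[2]*f+c['cx'],w[1]/w[2]*f+c['cy'],'mm/px',w[2]/f*1e3)
u,v=int(u),int(v);cv2.imwrite('pics/s4.png',cv2.resize(p[v-22:v+23,u-30:u+30],(800,600),interpolation=cv2.INTER_CUBIC)[...,::-1])
```

```text
t 11.4 pos [0.5487 0.3244 0.1991] F [-0.2  0.5 -1.4] w 0.299 shift [-0.02  0.01 -0.04] turn [ 0.01 -0.    0.04]
[-0.20447456  0.45595356 -1.44862823] 0.29857614402072213 [ 0.00092279 -0.0243963  -0.00193154]
cam at [-0.62   1.251  0.971]
222.2256189980431 173.8206889236174
tip px 222.24381254972837 178.3102223424368 mm/px 3.710528309169272
```

View pics/s4.png

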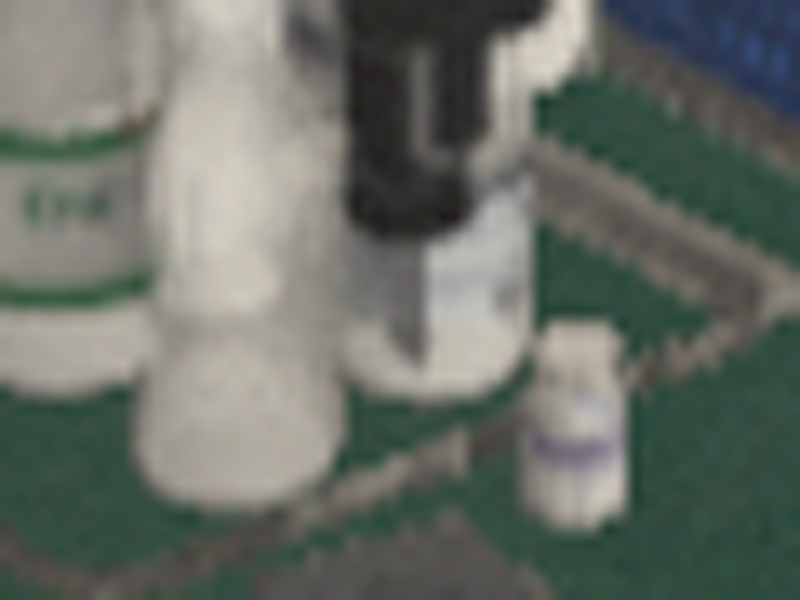

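The blade is at about (405,330), and its lower edge seems to slant along world x, which would be tool y. I'll check with a more telling view over the plain cloth, turned so a blade along tool y would look edge-on.

Run:
```python
from h import *
go([.45,.2,.2],45)
```

```text
t 11.4 pos [0.5487 0.3244 0.1991] F [-0.2  0.5 -1.4] w 0.299 shift [-5.16 -3.71 -0.04] turn [ 0.   -0.    5.29]
```

Emit:
jog_arm --targets '[[[-1.3,-0.9,0],[0,0,1.3],0],[[-2.6,-1.8,0],[0,0,2.6],0],[[-3.9,-2.7,0],[0,0,3.9],0],[[-5.2,-3.7,0],[0,0,5.3],0],[[-5.2,-3.7,0],[0,0,5.3],0]]'

```text
time: 12.02
tool_pos: [0.4475, 0.1972, 0.1958]
tool_rot: [-0.0, 0.925, 0.381, -0.002]
contact_force: [0.0, 0.1, -2.9]
gripper_width: 0.298
grasp_force: 58.8
```

Run:
```python
from h import *
p,d=grab_frame('scene'); s=state(); go([.45,.2,.2],45)
c,f,M,t=cam('scene')
x=s['tool_pos']-[0,0,.05]
w=M@x+t; u,v=int(w[0]/w[2]*f+c['cx']),int(w[1]/w[2]*f+c['cy'])
w=M@(x-[0,0,.019])+t; print('tip px',(w[0]/w[2]*f+c['cx']-u+30)*13.3,(w[1]/w[2]*f+c['cy']-v+22)*13.3)
cv2.imwrite('pics/s5.png',cv2.resize(p[v-22:v+23,u-30:u+30],(800,600),interpolation=cv2.INTER_CUBIC)[...,::-1])
```

```text
t 12.07 pos [0.4487 0.1981 0.1966] F [-0.   0.7 -1.3] w 0.296 shift [ 0.09 -0.02 -0.14] turn [-0.01  0.02 -0.02]
tip px 405.516288260107 356.29821107724683
```

View pics/s5.png

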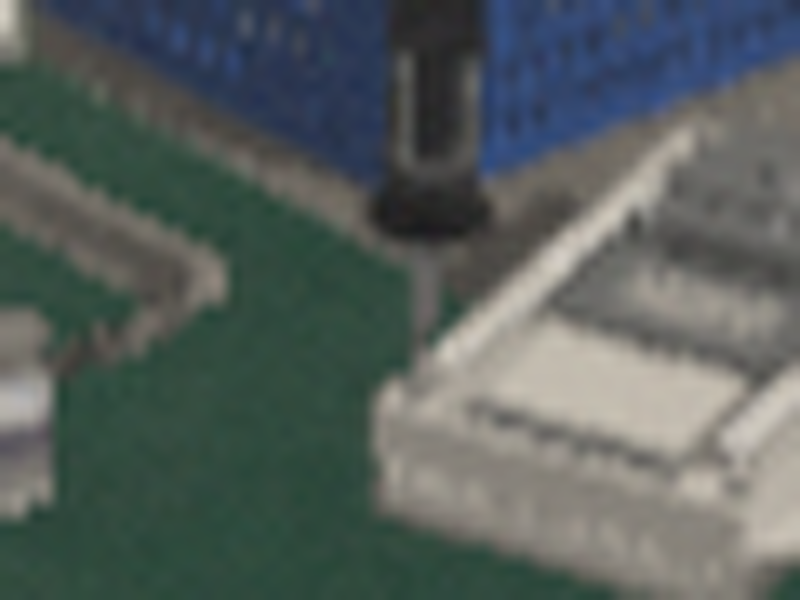

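The blade now shows as a thin line at (425,350), so it lies along tool y. I'll hover over the screw with tool y along the slot (tool x at 19°), then compare the tip and slot in the same view.

Run:
```python
from h import *
print(pw(0,-80)); go([*pw(0,-80),.145],19)
```

```text
[ 0.54444545 -0.07574149]
t 12.07 pos [0.4487 0.1981 0.1966] F [-0.   0.7 -1.3] w 0.296 shift [-5.01 10.47  2.06] turn [-0.01  0.02  3.23]
```

Emit:
jog_arm --targets '[[[-1,2.1,0],[0,0,0.8],0],[[-2,4.2,0],[0,0,1.6],0],[[-3,6.3,0],[0,0,2.4],0],[[-4,8.4,0],[0,0,3.2],0],[[-5,10.5,0],[0,0,3.2],0],[[-5,10.5,1],[0,0,3.2],0],[[-5,10.5,2],[0,0,3.2],0],[[-5,10.5,2],[0,0,3.2],0]]'

```text
time: 13.08
tool_pos: [0.5454, -0.0746, 0.1451]
tool_rot: [-0.002, 0.986, 0.168, -0.003]
contact_force: [0.9, 1.0, -0.9]
gripper_width: 0.297
grasp_force: 59.4
```

Run:
```python
from h import *
p,d=grab_frame('scene'); s=state(); go([*pw(0,-80),.145],19); np.savez('s6.npz',p=p,d=d)
c,f,M,t=cam('scene')
def pr(x): w=M@x+t; return np.array([w[0]/w[2]*f+c['cx'],w[1]/w[2]*f+c['cy']])
x=s['tool_pos']-[0,0,.069]; u,v=pr(x).round().astype(int)
print('crop origin',u-32,v-24,'tip exp',((pr(x)-[u-32,v-24])*12.5).round(),'slot exp',((pr(np.r_[pw(0,-80),.051])-[u-32,v-24])*12.5).round())
cv2.imwrite('pics/s6.png',cv2.resize(p[v-24:v+24,u-32:u+32],(800,600),interpolation=cv2.INTER_CUBIC)[...,::-1])
```

```text
t 13.12 pos [ 0.5465 -0.0748  0.1471] F [-0.3 -0.3 -1.3] w 0.296 shift [-0.09  0.01  0.09] turn [-0.02  0.02  0.05]
crop origin 264 136 tip exp [400. 305.] slot exp [400. 377.]
```

View pics/s6.png

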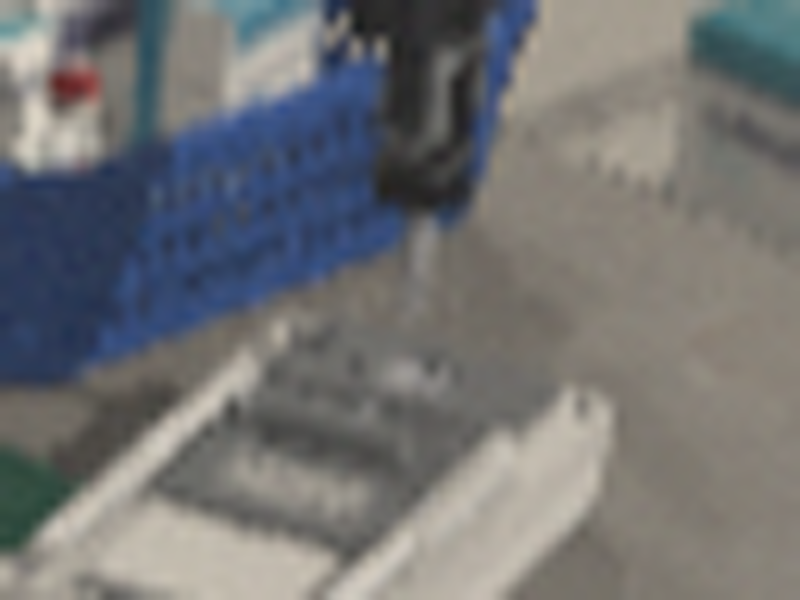

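The screw is at about (408,375) and the blade tip at about (415,310), almost straight above it: the right-hand lean expected for a vertical here is +5 px, against a measured +7 px. The driver is therefore within about 1 mm sideways. I'll lower it and watch the height and force.

Emit:
jog_arm --targets '[[[0,0,0.5],[0,0,0],0],[[0,0,0.9],[0,0,0],0],[[0,0,0.9],[0,0,0],0]]'

```text
time: 13.5
tool_pos: [0.5462, -0.075, 0.1254]
tool_rot: [-0.0, 0.986, 0.168, -0.001]
contact_force: [0.2, -0.1, -2.1]
gripper_width: 0.298
grasp_force: 59.4
```

Emit:
jog_arm --targets '[[[0,0,0.1],[0,0,0],0],[[0,0,0.2],[0,0,0],0],[[0,0,0.2],[0,0,0],0]]'

```text
time: 13.88
tool_pos: [0.5469, -0.0754, 0.1215]
tool_rot: [-0.0, 0.986, 0.168, -0.0]
contact_force: [0.2, -1.4, -2.2]
gripper_width: 0.298
grasp_force: 59.4
```

Emit:
jog_arm --targets '[[[0,0,0.1],[0,0,0],0],[[0,0,0.1],[0,0,0],0]]'

```text
time: 14.12
tool_pos: [0.5473, -0.0755, 0.1196]
tool_rot: [0.0, 0.986, 0.168, 0.0]
contact_force: [-0.5, -0.3, -0.1]
gripper_width: 0.299
grasp_force: 59.6
```

Emit:
jog_arm --targets '[[[0,0,0.1],[0,0,0],0],[[0,0,0.1],[0,0,0],0]]'

```text
time: 14.38
tool_pos: [0.5474, -0.0755, 0.1171]
tool_rot: [0.0, 0.986, 0.168, 0.001]
contact_force: [-0.2, -0.3, 3.2]
gripper_width: 0.3
grasp_force: 59.8
```

Emit:
jog_arm --targets '[[[0,0,0.1],[0,0,0],0],[[0,0,0.1],[0,0,0],0]]'

```text
time: 14.62
tool_pos: [0.5474, -0.0755, 0.1145]
tool_rot: [0.0, 0.986, 0.168, 0.001]
contact_force: [-0.8, 0.1, 5.6]
gripper_width: 0.297
grasp_force: 60.0
```

Emit:
jog_arm --targets '[[[0,0,0.1],[0,0,0],0],[[0,0,0.1],[0,0,0],0]]'

```text
time: 14.88
tool_pos: [0.5477, -0.0755, 0.113]
tool_rot: [0.0, 0.986, 0.168, 0.001]
contact_force: [-1.2, 1.2, 8.8]
gripper_width: 0.3
grasp_force: 60.5
```

Emit:
jog_arm --targets '[[[0,0,0.1],[0,0,0],0],[[0,0,0.1],[0,0,0],0]]'

```text
time: 15.12
tool_pos: [0.5485, -0.0757, 0.1126]
tool_rot: [0.001, 0.986, 0.168, 0.001]
contact_force: [-4.3, 2.1, 16.1]
gripper_width: 0.297
grasp_force: 61.3
```

Hard stop at TCP z 0.113 after 6 mm of travel from 0.119. That matches the tip resting on the head's top, not in the slot. I'll lift off and check the slot's angle in the earlier unobstructed top frames.

Emit:
jog_arm --targets '[[[0,0,-0.3],[0,0,0],0],[[0,0,-0.9],[0,0,0],0],[[0,0,-0.9],[0,0,0],0]]'

```text
time: 15.5
tool_pos: [0.5472, -0.0754, 0.1321]
tool_rot: [0.0, 0.986, 0.168, 0.001]
contact_force: [1.4, -0.1, -2.3]
gripper_width: 0.294
grasp_force: 59.4
```

Run:
```python
from h import *
go([*pw(0,-80),.145],19)
S=[]
for n in('top0','t3','t2'):
    p=np.load(n+'.npz')['p']; S.append(rect('top',p,.545+.03,-.0755+.03,.06,.06,.051,9000).astype(float))
I=np.hstack([np.clip(np.mean(S[:2],0)*1.0,0,255)]).astype('u1')
I=cv2.normalize(I,None,0,255,cv2.NORM_MINMAX)
cv2.imwrite('pics/slot.png',I[...,::-1])
g=cv2.cvtColor(I,cv2.COLOR_RGB2GRAY).astype(float)
# coarse orientation scan: mean grey along a line through the centre (dx,dy mm), half length 9 mm
best=[]
for a in range(0,180,3):
  for ox in np.arange(-5,5.1,.5):
    for oy in np.arange(-5,5.1,.5):
      r=np.linspace(-10,10,41); th=np.radians(a); wx=ox+r*np.cos(th); wy=oy+r*np.sin(th)
      L=lambda s:cv2.remap(g.astype('f4'),(270-(wy+s*np.cos(th))*9).astype('f4')[None],(270-(wx-s*np.sin(th))*9).astype('f4')[None],1).mean()
      best.append((L(0)*2-L(6)-L(-6),a,ox,oy))
best.sort(); print([tuple(np.round(b,1).tolist()) for b in best[:12]])
```

```text
t 15.5 pos [ 0.5472 -0.0754  0.1321] F [ 1.4 -0.1 -2.3] w 0.294 shift [-0.11 -0.02 -0.52] turn [ 0.   -0.01  0.04]
[(-210.0, 105.0, -2.0, -1.0), (-209.7, 105.0, -2.0, -0.5), (-209.2, 102.0, -2.0, -0.5), (-209.1, 105.0, -2.0, -1.5), (-209.0, 105.0, -2.0, 0.0), (-209.0, 102.0, -2.0, -1.0), (-208.9, 105.0, -2.5, 0.5), (-208.7, 105.0, -2.5, 0.0), (-208.6, 102.0, -2.0, -1.5), (-208.2, 105.0, -2.5, 1.0), (-207.9, 102.0, -2.0, 0.0), (-207.8, 105.0, -2.0, -2.0)]
```

View pics/slot.png

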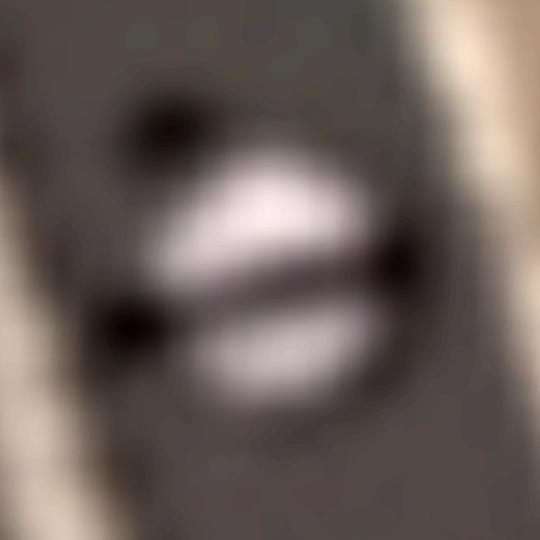

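The slot runs from (135,325) to (395,260), which is about 104° in world axes, so the screw is already turned slightly clockwise. Its centre is near (0.543, -0.075), so the tip was roughly 2 mm off across the slot. I'll correct both and try again.

Emit:
jog_arm --targets '[[[-0.1,0,0],[0,0,0.6],0],[[-0.1,0,0.3],[0,0,0.6],0],[[-0.1,0,0.5],[0,0,0.6],0],[[-0.1,0,0.6],[0,0,0.6],0],[[-0.1,0,0.6],[0,0,0.6],0]]'

```text
time: 16.12
tool_pos: [0.5443, -0.0761, 0.1159]
tool_rot: [-0.0, 0.992, 0.126, -0.0]
contact_force: [1.0, -0.5, -2.1]
gripper_width: 0.296
grasp_force: 59.3
```

Emit:
jog_arm --targets '[[[0,0,0.1],[0,0,0],0],[[0,0,0.1],[0,0,0],0]]'

```text
time: 16.38
tool_pos: [0.5446, -0.0762, 0.114]
tool_rot: [0.0, 0.992, 0.126, 0.0]
contact_force: [-0.1, 0.7, -1.8]
gripper_width: 0.293
grasp_force: 59.2
```

Emit:
jog_arm --targets '[[[0,0,0.1],[0,0,0],0],[[0,0,0.1],[0,0,0],0]]'

```text
time: 16.62
tool_pos: [0.545, -0.0763, 0.1123]
tool_rot: [0.0, 0.992, 0.126, 0.0]
contact_force: [-1.7, -0.0, 2.4]
gripper_width: 0.3
grasp_force: 59.8
```

It went freely past 0.119 and met the spring at about 0.113, so the blade is in the slot. Now I'll press it in.

Emit:
jog_arm --targets '[[[0,0,0.1],[0,0,0],0],[[0,0,0.2],[0,0,0],0],[[0,0,0.2],[0,0,0],0]]'

```text
time: 17.0
tool_pos: [0.5451, -0.0763, 0.1076]
tool_rot: [0.0, 0.992, 0.126, 0.001]
contact_force: [-2.3, 1.0, 7.5]
gripper_width: 0.297
grasp_force: 60.3
```

Emit:
jog_arm --targets '[[[0,0,0.1],[0,0,0],0],[[0,0,0.1],[0,0,0],0]]'

```text
time: 17.25
tool_pos: [0.5458, -0.0764, 0.1073]
tool_rot: [0.0, 0.992, 0.126, 0.001]
contact_force: [-5.6, 1.6, 16.9]
gripper_width: 0.298
grasp_force: 61.2
```

It's fully pressed: 0.113 to 0.107, at about 18 N. I'll turn clockwise, shifting slightly so that the rotation is about the tip, which sits about 2.3 mm along -x from the tool axis.

Emit:
jog_arm --targets '[[[0,0.01,0],[0,0,1],0],[[0,0.03,0],[0,0,2],0],[[-0.01,0.04,0],[0,0,3],0],[[-0.01,0.05,0],[0,0,4],0],[[-0.02,0.06,0],[0,0,5],0],[[-0.03,0.07,0],[0,0,6],0],[[-0.03,0.07,0],[0,0,6],0]]'

```text
time: 18.12
tool_pos: [0.5456, -0.0776, 0.1073]
tool_rot: [-0.001, 0.958, -0.288, 0.001]
contact_force: [-5.4, 3.6, 16.7]
gripper_width: 0.297
grasp_force: 61.3
```

Run:
```python
from h import *
s=state();print(s['contact_force'],s['ft_torque'],s['tool_pos']);go([.5455,-.0764,.107],-60)
```

```text
[-5.41057333  3.55117036 16.68885136] [0.84050068 1.20384663 0.05908277] [ 0.54555592 -0.07760062  0.10727971]
t 18.12 pos [ 0.5456 -0.0776  0.1073] F [-5.4  3.6 16.7] w 0.297 shift [-0.03 -0.04  0.01] turn [-0.02 -0.01  3.31]
```

Emit:
jog_arm --targets '[[[0,0,0],[0,0,0.8],0],[[-0.01,0,0],[0,0,1.6],0],[[-0.02,0.01,0],[0,0,2.4],0],[[-0.02,0.01,0],[0,0,2.4],0]]'

```text
time: 18.62
tool_pos: [0.5451, -0.0776, 0.1073]
tool_rot: [-0.001, 0.896, -0.444, 0.001]
contact_force: [-4.9, 3.1, 16.1]
gripper_width: 0.296
grasp_force: 61.3
```

Run:
```python
from h import *
s=state();print(s['ft_torque']);go([.5455,-.0764,.107],-62)
```

```text
[0.77451434 1.13856725 0.07181317]
t 18.62 pos [ 0.5451 -0.0776  0.1073] F [-4.9  3.1 16.1] w 0.296 shift [-0.03 -0.04  0.01] turn [-0.02 -0.    1.16]
```

Emit:
jog_arm --targets '[[[0,0,0],[0,0,0.5],0],[[0,0,0],[0,0,0.8],0],[[0,0,0],[0,0,0.8],0]]'

```text
time: 19.0
tool_pos: [0.5451, -0.0773, 0.1073]
tool_rot: [-0.001, 0.87, -0.493, 0.001]
contact_force: [-4.5, 4.6, 15.4]
gripper_width: 0.298
grasp_force: 61.5
```

Run:
```python
from h import *
s=state();print(s['ft_torque']);go([.5455,-.0764,.107],-62)
```

```text
[1.04544537 1.04303329 0.04661312]
t 19.0 pos [ 0.5451 -0.0773  0.1073] F [-4.5  4.6 15.4] w 0.298 shift [-0.02 -0.03  0.01] turn [-0.02  0.    0.36]
```

Emit:
jog_arm --targets '[[[0,0,0],[0,0,0.5],0],[[0,0,0],[0,0,0.8],0],[[0,0,0],[0,0,0.8],0]]'

```text
time: 19.38
tool_pos: [0.545, -0.0769, 0.1073]
tool_rot: [-0.002, 0.841, -0.541, 0.0]
contact_force: [-4.4, 4.6, 17.1]
gripper_width: 0.299
grasp_force: 61.7
```

Run:
```python
from h import *
s=state();print(s['ft_torque'],s['joint_efforts'][5]);go([.5455,-.0764,.107],-68)
```

```text
[1.22337568 1.17039234 0.11098267] 0.13314181007444859
t 19.38 pos [ 0.545  -0.0769  0.1073] F [-4.4  4.6 17.1] w 0.299 shift [-0.01 -0.03  0.01] turn [-0.02  0.01  0.31]
```

Emit:
jog_arm --targets '[[[0,0,0],[0,0,0.5],0],[[0,0,0],[0,0,0.5],0]]'

```text
time: 19.62
tool_pos: [0.545, -0.0769, 0.1073]
tool_rot: [-0.002, 0.822, -0.57, 0.0]
contact_force: [-5.0, 5.8, 16.9]
gripper_width: 0.299
grasp_force: 62.0
```

Run:
```python
from h import *
s=state();print(s['ft_torque'],s['joint_efforts'][5]);go([.5455,-.0764,.107],-68)
```

```text
[1.28948673 1.24096945 0.12276589] 0.22798356134444475
t 19.62 pos [ 0.545  -0.0769  0.1073] F [-5.   5.8 16.9] w 0.299 shift [-0.01 -0.02  0.01] turn [-0.02  0.01 -0.19]
```

The joint torque keeps rising (0.13 to 0.23 N m), well above the 0.05 N m turning friction, so the screw is at its stop. I'll relieve the wind-up slightly and lift out straight.

Emit:
jog_arm --targets '[[[0,0,0],[0,0,-0.8],0],[[0,0,-0.2],[0,0,-0.8],0],[[0,0,-0.4],[0,0,-0.8],0],[[0,0,-0.7],[0,0,-0.8],0],[[0,0,-1],[0,0,-0.8],0],[[0,0,-2],[0,0,-0.8],0],[[0,0,-4],[0,0,-0.8],0],[[0,0,-4],[0,0,-0.8],0]]'

```text
time: 20.62
tool_pos: [0.5466, -0.0792, 0.2097]
tool_rot: [-0.001, 0.852, -0.523, 0.005]
contact_force: [0.5, 0.0, -1.5]
gripper_width: 0.3
grasp_force: 59.4
```

Run:
```python
from h import *
go([.5496,.3248,.2],87)
go([.49,.20,.2],15)
```

```text
t 20.62 pos [ 0.5466 -0.0792  0.2097] F [ 0.5  0.  -1.5] w 0.3 shift [-14.36  -7.41   0.33] turn [  0.05  -0.09 -18.76]
t 20.62 pos [ 0.5466 -0.0792  0.2097] F [ 0.5  0.  -1.5] w 0.3 shift [-10.99  -3.03   0.33] turn [-0.01 -0.08 -9.76]
```

Emit:
jog_arm --targets '[[[-1.5,-0.4,0],[0,0,-1.2],0],[[-3,-0.8,0],[0,0,-2.4],0],[[-4.5,-1.2,0],[0,0,-3.6],0],[[-6,-1.6,0],[0,0,-4.8],0],[[-7.5,-2,0],[0,0,-6],0],[[-9,-2.4,0],[0,0,-7.2],0],[[-11,-3,0],[0,0,-8.5],0],[[-11,-3,0],[0,0,-9.8],0]]'

```text
time: 21.62
tool_pos: [0.4848, 0.2036, 0.2026]
tool_rot: [0.0, 0.99, 0.138, -0.001]
contact_force: [-0.2, -0.6, -1.3]
gripper_width: 0.299
grasp_force: 59.5
```

Run:
```python
from h import *
P=np.median([grab_frame('top')[0] for _ in range(3)],0).astype('u1')
go([.5496,.3248,.2],87)
I=rect('top',P,.575,-.0455,.06,.06,.051,9000); cv2.imwrite('pics/lock.png',I[...,::-1])
C=cloud('top',grab_frame('top')[1]).reshape(-1,3)
g=cv2.normalize(cv2.cvtColor(I,cv2.COLOR_RGB2GRAY).astype('f4'),None,0,255,cv2.NORM_MINMAX); best=[]
for a in range(0,180,3):
  for ox in np.arange(-3,3.1,.5):
    for oy in np.arange(-3,3.1,.5):
      r=np.linspace(-10,10,41); th=np.radians(a); wx=ox+r*np.cos(th); wy=oy+r*np.sin(th)
      L=lambda s:cv2.remap(g,(270-(wy+s*np.cos(th))*9).astype('f4')[None],(270-(wx-s*np.sin(th))*9).astype('f4')[None],1).mean()
      best.append((L(0)*2-L(6)-L(-6),a,ox,oy))
best.sort(); print([tuple(np.round(b,1).tolist()) for b in best[:5]])
```

```text
t 21.77 pos [0.4856 0.2011 0.2028] F [-0.   0.4 -1.3] w 0.297 shift [ 3.77 -4.11  0.1 ] turn [-0.    0.01 -8.98]
[(-172.0, 45.0, -2.5, -1.5), (-171.9, 45.0, -2.0, -1.0), (-171.2, 45.0, -3.0, -2.0), (-171.2, 42.0, -2.0, -1.0), (-170.9, 45.0, -1.5, -0.5)]
```

View pics/lock.png

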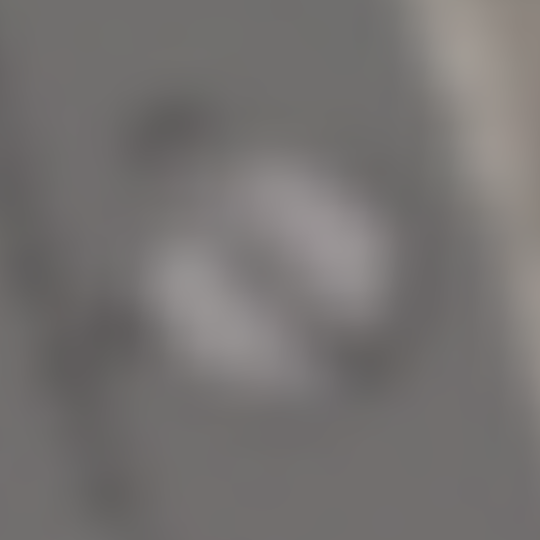

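The slot now runs from about (240,240) to (370,360), roughly 43° in world axes. That's about 1.15 rad from pump y, so the screw is at its stop within error and has sprung up. Now I'll return the driver to the grasp pose over the stand.

Emit:
jog_arm --targets '[[[0.6,-0.7,0],[0,0,-1.3],0],[[1.2,-1.4,0],[0,0,-2.6],0],[[1.8,-2,0],[0,0,-3.9],0],[[2.4,-2.7,0],[0,0,-5.2],0],[[3,-3.4,0],[0,0,-6.5],0],[[3.8,-4.1,0],[0,0,-7.8],0],[[3.8,-4.1,0],[0,0,-9],0],[[3.8,-4.1,0],[0,0,-9],0]]'

```text
time: 22.82
tool_pos: [0.551, 0.3243, 0.2033]
tool_rot: [-0.0, 0.725, 0.689, -0.001]
contact_force: [0.2, 0.3, -0.9]
gripper_width: 0.298
grasp_force: 59.5
```

Run:
```python
from h import *
for _ in range(4): grab_frame('scene')
go([.5496,.3248,.0759],87)
d=np.median([grab_frame('scene')[1] for _ in range(3)],0)
Cs=cloud('scene',d).reshape(-1,3)
k=Cs[(abs(Cs[:,0]-.55)<.03)&(abs(Cs[:,1]-.323)<.03)&(Cs[:,2]>.12)&(Cs[:,2]<.19)]
for a in np.arange(.12,.19,.01):
    t=k[(k[:,2]>a)&(k[:,2]<a+.01)]; print(round(a,2),len(t),t.mean(0).round(4) if len(t) else '')
```

```text
t 23.02 pos [0.5507 0.3245 0.2039] F [ 0.2 -0.1 -2.3] w 0.294 shift [ 0.01 -0.05  5.12] turn [-0.    0.    0.02]
0.12 0 
0.13 1 [0.5518 0.3231 0.1381]
0.14 6 [0.5494 0.3249 0.1447]
0.15 7 [0.5463 0.3267 0.1555]
0.16 7 [0.5476 0.327  0.1652]
0.17 5 [0.5469 0.3259 0.173 ]
0.18 21 [0.5419 0.3316 0.1866]
0.19 0
```

Lowering: the hole leaves plenty of room around the 10 mm shank. I'll go in steps and feel for the collar.

Emit:
jog_arm --targets '[[[0,0,1],[0,0,0],0],[[0,0,2],[0,0,0],0],[[0,0,3],[0,0,0],0],[[0,0,4],[0,0,0],0],[[0,0,4.6],[0,0,0],0],[[0,0,4.9],[0,0,0],0],[[0,0,4.9],[0,0,0],0]]'

```text
time: 24.05
tool_pos: [0.5507, 0.3251, 0.0815]
tool_rot: [-0.0, 0.724, 0.69, -0.0]
contact_force: [0.2, 0.6, -1.4]
gripper_width: 0.299
grasp_force: 59.5
```

Emit:
jog_arm --targets '[[[0,0,0.1],[0,0,0],0],[[0,0,0.2],[0,0,0],0],[[0,0,0.2],[0,0,0],0]]'

```text
time: 24.42
tool_pos: [0.5507, 0.3251, 0.0766]
tool_rot: [0.0, 0.723, 0.69, 0.0]
contact_force: [-0.8, -0.2, -2.1]
gripper_width: 0.296
grasp_force: 59.5
```

Emit:
jog_arm --targets '[[[0,0,0.1],[0,0,0],0],[[0,0,0.1],[0,0,0],0]]'

```text
time: 24.68
tool_pos: [0.5511, 0.3254, 0.0759]
tool_rot: [0.0, 0.723, 0.69, 0.0]
contact_force: [-3.2, -1.7, 6.0]
gripper_width: 0.295
grasp_force: 60.3
```

Emit:
jog_arm --targets '[[[0,0,0.1],[0,0,0],0],[[0,0,0.1],[0,0,0],0]]'

```text
time: 24.92
tool_pos: [0.5513, 0.3254, 0.0758]
tool_rot: [0.0, 0.723, 0.69, 0.0]
contact_force: [-8.4, -4.1, 16.5]
gripper_width: 0.298
grasp_force: 61.6
```

It's seated at the original height, 0.0758. I'll take off the load and open.

Emit:
jog_arm --targets '[[[0,0,-0.1],[0,0,0],0],[[0,0,-0.1],[0,0,0],35],[[0,0,-0.1],[0,0,0],60],[[0,0,-0.1],[0,0,0],100],[[0,0,-0.1],[0,0,0],100],[[0,0,-0.1],[0,0,0],100]]'

```text
time: 25.68
tool_pos: [0.5506, 0.3251, 0.0739]
tool_rot: [-0.0, 0.724, 0.69, -0.0]
contact_force: [0.2, 0.2, -0.1]
gripper_width: 0.997
grasp_force: 0.0
```

Emit:
jog_arm --targets '[[[0,0,-1],[0,0,0],100],[[0,0,-3],[0,0,0],100],[[0,0,-5],[0,0,0],100],[[-2.4,0,-7],[0,0,0],100],[[-4.8,0,-7],[0,0,0],100],[[-7,0,-7],[0,0,0],100],[[-7,0,-7],[0,0,0],100]]'

```text
time: 26.55
tool_pos: [0.5426, 0.147, 0.2496]
tool_rot: [0.001, 0.725, 0.689, 0.0]
contact_force: [0.7, 1.1, -0.6]
gripper_width: 0.997
grasp_force: 0.0
```

Run:
```python
from h import *
F=[grab_frame('top') for _ in range(4)]; C=cloud('top',np.median([f[1] for f in F],0)).reshape(-1,3)
cs=cloud('scene',np.median([grab_frame('scene')[1] for _ in range(4)],0)).reshape(-1,3)
C0=np.load('C.npy')
sel=lambda P,a,b:P[(abs(P[:,0]-.548)<.03)&(abs(P[:,1]-.324)<.03)&(P[:,2]>a)&(P[:,2]<b)]
for n,P in(('before',C0),('after',C)):
    t=sel(P,.112,.13); print(n,len(t),t.mean(0).round(4) if len(t) else '')
for a,b in((.06,.08),(.08,.1),(.1,.113),(.113,.13)): t=sel(cs,a,b); print('scene',a,len(t),t.mean(0).round(4) if len(t) else '')
# bystanders: height change on the table from before to after
prof()
s=state(); print(s['time'],s['tool_pos'],s['contact_force'])
```

```text
before 71 [0.5482 0.3254 0.1173]
after 76 [0.551  0.3263 0.117 ]
scene 0.06 43 [0.5432 0.3306 0.0696]
scene 0.08 38 [0.5432 0.3302 0.0896]
scene 0.1 29 [0.5432 0.3309 0.1058]
scene 0.113 39 [0.5457 0.3284 0.1198]
-40 [(-60, 52), (-57, 52), (-54, 50), (-51, 48), (-48, 50), (-45, 51), (-42, 50), (-39, 50), (-36, 49), (-33, 49), (-30, 50), (-27, 50), (-24, 49), (-21, 56), (-18, 50), (-15, 60)]
-24 [(-60, 52), (-57, 51), (-54, 48), (-51, 51), (-48, 48), (-45, 50), (-42, 51), (-39, 51), (-36, 50), (-33, 51), (-30, 50), (-27, 47), (-21, 63), (-18, 65), (-15, 62)]
15 [(-60, 50), (-57, 49), (-54, 47), (-51, 48), (-48, 49), (-45, 49), (-42, 47), (-39, 50), (-36, 49), (-33, 48), (-30, 51), (-27, 50), (21, 51), (24, 53), (27, 49), (63, 276)]
18 [(-60, 52), (-57, 51), (-54, 49), (-51, 50), (-48, 50), (-45, 50), (-42, 50), (-39, 50), (-36, 49), (-33, 49), (-30, 50), (-27, 50), (15, 48), (18, 49), (21, 51), (24, 51), (27, 50), (30, 51), (33, 51), (36, 45), (39, 43), (42, 43), (45, 42), (48, 43), (51, 43), (54, 45), (57, 46), (60, 45), (63, 44), (66, 42), (69, 44), (72, 45), (75, 45), (78, 45), (81, 44)]
27.15 [0.5424273  0.15077941 0.24886246] [-0.27284748 -0.21803033  0.64525393]
```

The driver is upright, with the same centre at every height and its top as before. The cover's back edge is at about 35 mm, so it's shut, and the screw is locked. The arm is clear of everything, so I'm handing in.

```bash
python3 -c "
from plant import *
print(job_done())"
```

```text
the job is handed in; nothing more can be done
None
```

The job is handed in: the cover is pushed shut to its stop, the screw is pressed in, turned clockwise to its stop and sprung back up, and the screwdriver is back upright in its grey stand, at about 27 s of the 64 s allowed; the arm kept clear of the other things on the table, though I didn't measure their positions again at the end.

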